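Knock the snap-in cover out of a control box and lay it in the tray

TASK

The white cover of the black control box in the knock-out fixture is held flush in the box by spring catches. Press the fixture's red lever down to its stop so that the ejector pins push the cover up out of the catches, and let the lever spring back up. Then lift the loosened cover off the box and set it down (do not drop it) flat and face up in the free half of the steel tray, without shifting the housings that lie there.

Things in the scene. Friction and masses are not known exactly. Their poses are not given: they have to be found in the camera images.
- fixture: knock-out fixture, fixed: aluminium base 150 x 116 mm, nest rails, and in them a black open-topped control box, 107 (x) x 69 (y) mm, centred, its rim 85 mm above the bench; four round spring catches on its long sides reach out to y = +/-45 mm, just below the rim. Origin: centre of the base's underside; x along the box, away from the lever, which sticks out on the -x side; z up.
- lever (a joint): angle of the sprung lever with the red grip (rad): 0 at rest, grip raised; 0.5 at its stop, grip down; a spring returns it. About 10 N on the grip presses it. The pivot is parallel to the fixture's y, at x = -42 mm, z = 30 mm in the fixture's frame.
- lever_press (a point): point on top of the red grip where it is pressed, 95 mm from the pivot and 25 mm short of the grip's end; it moves with the lever, from 77 mm above the bench at rest to 31 mm at the stop. The grip is 21 mm thick and 56 mm long; seen from above it lies along the fixture's x.
- cover: white cover with dark window and vents on its face, 96 (x) x 58 (y) x 20 (z) mm, 0.11 kg. Origin: centre of its underside, z up out of the face. Seated: underside 65 mm above the bench, face flush with the rim, nothing to grip. Knocked out: it rests on the catches, underside at 80 mm, 15 mm of its sides above the rim; grip it there across the 58 mm. Pushed down hard it snaps in again.
- tray: shallow steel tray, fixed, 178 mm (x) x 258 mm (y) over its rim, inside 166 x 246 mm, walls 22 mm high, floor 2 mm above the bench. Origin: centre of its underside. The half at y < -0.05 m holds the housings, the rest is free.
- housing_a: black moulded housing lying in the tray, 40 (x) x 63 (y) x 16 mm, origin at the centre of its underside
- housing_b: off-white moulded housing in the tray, same shape and origin
- housing_c: black moulded housing in the tray, same shape and origin

How it is judged:
On the way, in this order (a step that is already met when the one before it is completed fails the run):
1. the lever is pressed down to its stop (value of joint lever above 0.465 rad), for 0.1 s.
2. the lever has sprung back up and the cover stands loose on the catches or is lifted higher, at least 12 mm above its seat (value of joint lever below 0.06 rad and z of cover in the frame of fixture above 0.077 m), for 0.2 s.
At the end, for the whole second after the job is handed in: the cover lies released and at rest inside the tray, flat on its floor (underside within 4 mm of the floor) and face up within 0.08 rad, and the lever is back up within 0.06 rad (x of cover in the frame of tray between -0.083 and 0.083 m and y of cover in the frame of tray between -0.123 and 0.123 m and z of cover in the frame of tray below 0.006 m and angle between cover's own z axis and vertical below 0.08 rad and linear speed of cover below 0.02 m/s and value of joint lever below 0.06 rad); the robot touches nothing.
It fails at once if a housing in the tray is shifted by more than 15 mm (distance of any of housing_a, housing_b, housing_c from where it was at the start of the episode above 0.015 m).
It fails at once if the cover is dropped or thrown (moves faster than 0.7 m/s, a fall of about 25 mm, with no finger on it) (linear speed of cover above 0.7 m/s and contact force between the fingers and cover below 0.05 N).
It also fails if it takes over 48 s, if anything falls off the work surface, if the arm or the gripper's body presses on something with over 40 N, if the wrist force passes 120 N, or if a joint passes its speed limit or range.

ROBOT

A 6-joint arm with a two-finger parallel gripper is mounted at the origin on a cart in front of the work surface, level with it; the furniture and walls round the work are solid. World frame = base frame: x ahead of the robot, y to its left, z up, the work surface at z = 0. Lengths are in m, angles in rad, forces in N, time in s.
With the tool pointing down it reaches from about 0.4 to 0.925 m from the base axis. Payload 3.4 kg.
Tool frame: the origin (TCP) lies at the very end of the fingers, on their centre line; the grasp point (between the pads) lies 19 mm behind it; z points along the fingers, y is the line along which they close (so a half turn about z gives the same grasp; the last joint's range is limited). The gripper opens to 85 mm and grips with 20 to 120 N. Pads are 22 mm wide; open, the fingers measure 114 mm over their backs; the gripper's body (76 mm by 85 mm) begins 54 mm behind the grasp point. The pads swing forward as they close: fully open they stand 13 mm farther back than shut.
Start: joints at [1.06, 0.307, 1.506, -0, 1.328, -0.073], TCP at [0.244, 0.521, 0.231] pointing down, gripper open.
Joint ranges: [-3.12, 3.12], [-1.05, 2.28], [0.14, 2.33], [-1.42, 4.57], [0.1, 2.73], [-2.68, 2.68]. Speed limits (rad/s): [2.57, 2.57, 3.14, 3.14, 3.14, 3.14].

INTERFACE

Orientations are given as a unit quaternion [w, x, y, z].
In Python, from bench import arm gives the robot as it stands.
- The arm moves only by the shell command python3 -m creep 'ROWS' [FORCE]. ROWS is JSON, a list of rows, each an object with "slide": the shift along the tool's x, y, z in cm, a list of three; "roll": the turn about the tool's z in degrees; "claw": the finger opening in cm, from 0 to 8.54. In form: [{"slide": [dx, dy, dz], "roll": roll, "claw": claw}, ...]. A call has exactly 10 rows; each row is the pose to reach, as a shift and turn from the pose commanded when the call began, along the tool's axes at that moment; what a row does not reach only later rows make up. A row lasts 1/8 s, in which the tool goes at most 62.5 mm and 10.7 degrees, less where a joint would pass 70% of its speed; a pose out of reach is approached as far as the arm can. A call with a gripper value outside its range is refused whole. The fingers move at their own pace and stop on an object; FORCE is the grip in N (left out, the last holds). Time passes only in rows, so rows that repeat a pose let the fingers close, or fill a call up. It gives the time, the measured TCP pose, the force, the opening and the grip force at its end, in the units of the state.
- arm.get_obs(): the state, without advancing time (a new reading comes with each control period).
- arm.capture(name): name is "scene" or "top"; returns a dict with "image" (480x640x3 uint8, red, green, blue), "mtx" (3x3 intrinsics, pixels), "rvec" (rotation vector, rad) and "tvec" (3), from world to camera coordinates, as OpenCV has them. Camera axes: x right, y down, z forward; pixel columns grow to the right and rows downward; lengths in m; the calibration is good to about 2 mm. A picture is of the moment at which its call begins. There is no depth.
- arm.hand_in(): hands the job in; it is judged then, once.
The state is a dict: "clock": time; "qpos": joint angles; "joint_vel": joint speeds; "effort": joint torques, N m; "ee_pos": TCP position; "eef_rot": TCP orientation; "contact_force": force on the tool from outside, world axes, zero at the start; "ft_torque": the same for the moment, N m; "finger_gap": opening from 0.0 (shut) to 1.0 (fully open); "finger_force": force on a finger pad.
Only numpy, scipy, OpenCV 4.12 (cv2) and the standard library are available. Lean on these libraries where they do the work, as an engineer would, in place of code of your own. Each camera call takes 0.05 s, during which the arm holds its last target. There are 200 camera calls.

## Working session

There is one attempt and no reset: what is moved stays moved. The work goes in short steps, Python scripts to look and compute and a shell command to move; the robot and the scene stay as the last step left them, time stands still between calls to the robot, and variables do not carry over. Pictures are saved under pics/ and viewed, at most 10 in all, crops included, and the job is handed in when it is done.

```bash
mkdir -p pics; ls
python3 - <<'E'
from bench import arm
import cv2,pickle
for n in("scene","top"):
    c=arm.capture(n); cv2.imwrite(f"pics/{n}0.png",c["image"][:,:,::-1]); pickle.dump(c,open(n+".pkl","wb"))
    print(c["mtx"],c["rvec"],c["tvec"])
print(arm.get_obs())
E
```

```text
pics
[[513.89661113   0.         318.69276617]
 [  0.         513.89661113 248.03803632]
 [  0.           0.           1.        ]] [ 2.09292941 -1.38512884  0.48605392] [-0.25188384  0.48214911  0.67167973]
[[591.05935551   0.         311.69987597]
 [  0.         591.05935551 229.47944795]
 [  0.           0.           1.        ]] [ 2.1568746  -2.12337028  0.16928701] [0.00306587 0.61963347 1.03750227]
{'clock': 0.1, 'qpos': array([ 1.05949188e+00,  3.07494938e-01,  1.50756532e+00, -1.40582385e-05,
        1.32836385e+00, -7.34809362e-02]), 'joint_vel': array([-9.49296143e-04, -1.21127309e-03, -3.78591972e-03,  4.75904654e-04,
       -4.58149544e-05, -1.97574266e-04]), 'effort': array([ 1.71533929e-04, -4.58527529e+01, -2.52608085e+01, -3.62434666e-04,
        5.49833247e-03, -4.04585899e-05]), 'ee_pos': array([0.24349203, 0.52020863, 0.23046648]), 'eef_rot': array([-2.57421690e-04,  2.17165735e-01,  9.76134317e-01, -8.78831055e-04]), 'contact_force': array([-0.46049453,  0.72298123, -0.5384137 ]), 'ft_torque': array([ 0.0122122 , -0.02449043, -0.02240263]), 'finger_force': 0.0, 'finger_gap': 0.997894491944559}
```

View pics/scene0.png

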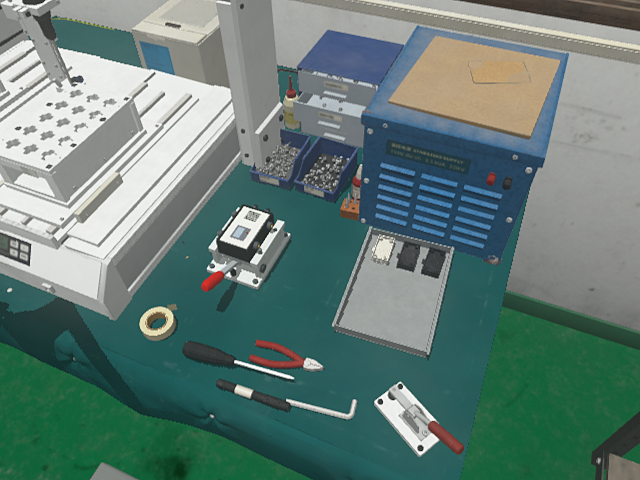

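View pics/top0.png

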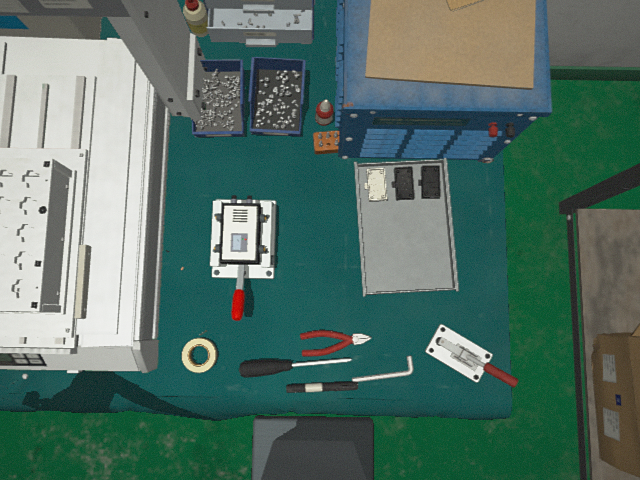

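The scene view shows the fixture at (245,240) with its red grip at (213,280), and the tray at (395,290). In the top view the fixture base spans (211-278, 199-279), the grip is at (238,303), and the tray runs from (357,160) to (456,293) with the housings at its upper end. Next I'll enlarge both.

```bash
cat > h.py <<'E'
import numpy as np,cv2,pickle
def load(n): return pickle.load(open(n+".pkl","rb"))
def ray(c,u,v,z):
    "world point at height z seen at pixel u,v"
    R=cv2.Rodrigues(c["rvec"])[0]; o=-R.T@np.ravel(c["tvec"])
    p=cv2.undistortPoints(np.array([[[u,v]]],float),c["mtx"],None)[0,0]
    d=R.T@np.array([*p,1]); return o+d*(z-o[2])/d[2]
def proj(c,P): return cv2.projectPoints(np.array(P,float).reshape(-1,3),c["rvec"],c["tvec"],c["mtx"],None)[0][:,0]
E
python3 - <<'E'
from h import *
c=load("top"); im=c["image"][:,:,::-1]
a=cv2.resize(im[190:330,200:290],None,fx=4.2,fy=4.2,interpolation=2)
b=cv2.resize(im[155:300,350:465],None,fx=4.05,fy=4.05,interpolation=2)[:588,:420]
o=np.zeros((588,800,3),np.uint8);o[:,:378]=a;o[:b.shape[0],380:]=b[:588,:420]
cv2.imwrite("pics/crop1.png",o); print(a.shape,b.shape)
print(proj(c,[[.244,.521,.231],[0,0,0],[.5,0,0]]), proj(load("scene"),[[.244,.521,.231]]))
for u,v,z in [(238,303,.07),(211,199,.02),(278,279,.02),(357,160,.022),(456,293,.022)]: print(u,v,ray(c,u,v,z))
E
```

```text
(588, 378, 3) (587, 420, 3)
[[-46.44373801 462.68792174]
 [313.44648313 582.48124007]
 [317.42507488 296.14697861]] [[-104.14728023  252.92344321]]
238 303 [0.48264436 0.14086283 0.07      ]
211 199 [0.67969315 0.20515467 0.02      ]
278 279 [0.5297154 0.0740675 0.02     ]
357 160 [ 0.76011485 -0.07207931  0.022     ]
456 293 [ 0.50881536 -0.25642289  0.022     ]
```

View pics/crop1.png

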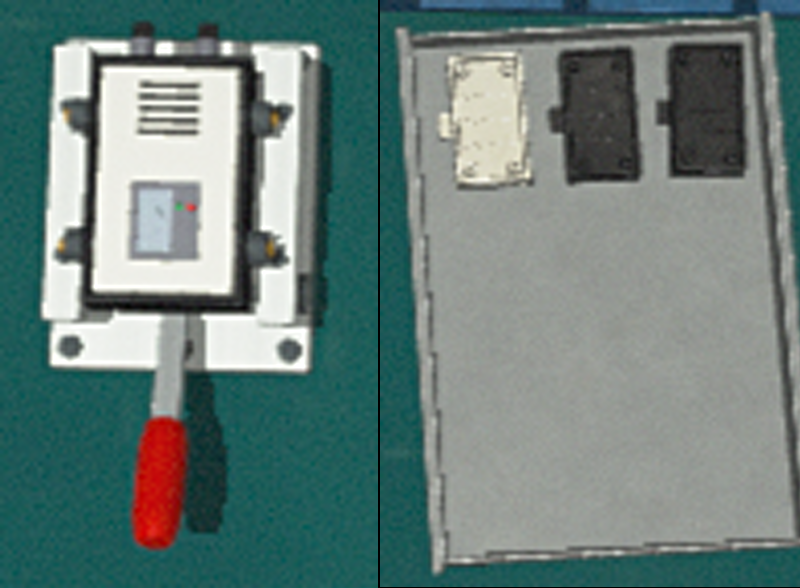

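The enlarged crop shows the cover's corners at about (101,66), (248,66), (237,297) and (92,292). The grip runs from (172,418) to (153,548). The tray rim corners are at (400,30), (770,14) and (437,572), with the lower right just off the crop.

Run:
```python
from h import *
c=load("top"); np.set_printoptions(precision=4,suppress=True)
F=lambda x,y,z:ray(c,200+x/4.2,190+y/4.2,z)
T=lambda x,y,z:ray(c,350+(x-380)/4.05,155+y/4.05,z)
for q in ([(101,66),(248,66),(237,297),(92,292)],[(94,54),(259,55),(247,312),(84,304)]):
    P=np.array([F(*p,.085) for p in q]); print("centre",P.mean(0))
    print("len x",np.linalg.norm(P[0]-P[3]),np.linalg.norm(P[1]-P[2]),"y",np.linalg.norm(P[0]-P[1]),np.linalg.norm(P[3]-P[2]))
    for a,b in((3,0),(2,1)): d=P[b]-P[a]; print("yaw x",np.arctan2(d[1],d[0]))
    for a,b in((1,0),(2,3)): d=P[b]-P[a]; print("yaw y",np.arctan2(-d[0],d[1]))
e=F(153,548,.075); s=F(172,418,.075); print("grip end",e,"start",s,np.linalg.norm(e-s))
P=np.array([T(400,30,.022),T(770,14,.022),T(437,572,.022)]); print(P, np.linalg.norm(P[0]-P[1]),np.linalg.norm(P[0]-P[2]),(P[1]+P[2])/2)
d=P[0]-P[2];print("tray long axis",np.arctan2(d[1],d[0]))
for q in [(488,187),(602,182),(708,176)]: print("housing near edge",T(*q,.018))
```

```text
centre [0.6059 0.1392 0.085 ]
len x 0.09655163385778288 0.09871066831165208 y 0.06250834362663556 0.06084314753598755
yaw x -0.00042701331120811837
yaw x -0.017317658637388374
yaw y 0.015922139727793546
yaw y -0.018886032742892692
centre [0.6056 0.1385 0.085 ]
len x 0.10680491090003373 0.10979454512955066 y 0.07022356839721118 0.0683984328360273
yaw x -0.00013004216432138555
yaw x -0.017068996886752258
yaw y 0.009752120289260377
yaw y -0.03346934449389427
grip end [0.4521 0.1419 0.075 ] start [0.5062 0.1359 0.075 ] 0.05440006702461414
[[ 0.7553 -0.0681  0.022 ]
 [ 0.7659 -0.2436  0.022 ]
 [ 0.5002 -0.0861  0.022 ]] 0.17579118022040865 0.25571820257251654 [ 0.6331 -0.1648  0.022 ]
tray long axis 0.07022612513395397
housing near edge [ 0.6809 -0.1101  0.018 ]
housing near edge [ 0.6842 -0.1638  0.018 ]
housing near edge [ 0.6879 -0.2138  0.018 ]
```

Run:
```python
from h import *
from bench import arm
from scipy.spatial.transform import Rotation as R
np.set_printoptions(precision=4,suppress=True)
t,s=load("top"),load("scene")
M=lambda c:c["mtx"]@np.c_[cv2.Rodrigues(c["rvec"])[0],np.ravel(c["tvec"])]
def tri(a,b):
    X=cv2.triangulatePoints(M(t),M(s),np.array(a,float),np.array(b,float));X=(X[:3]/X[3]).ravel();print(a,b,X,"reproj",proj(t,X)-a,proj(s,X)-b)
tri((137,345),(103,262)); tri((157,370),(108,318)); tri((60,158),(143,107))
tri((238,303),(213,281))
o=arm.get_obs(); q=o["eef_rot"]; r=R.from_quat(np.r_[q[1:],q[0]])
print(r.as_matrix())
for w in [(.36,.36,.32),(.475,.141,.16),(.475,.141,.105)]: print(w,r.inv().apply(np.array(w)-o["ee_pos"])*100)
```

```text
(137, 345) (103, 262) [0.4069 0.3009 0.1272] reproj [[-1.7647  1.537 ]] [[ 2.8528 -0.3965]]
(157, 370) (108, 318) [0.3581 0.2925 0.0233] reproj [[-2.0189  1.7726]] [[ 3.4015 -0.4806]]
(60, 158) (143, 107) [0.7004 0.4059 0.2251] reproj [[ 1.463  -1.1237]] [[-1.8958  0.241 ]]
(238, 303) (213, 281) [0.4824 0.143  0.0588] reproj [[-0.4576  0.3312]] [[ 0.7107 -0.1103]]
[[-0.9057  0.424  -0.0009]
 [ 0.424   0.9057 -0.0016]
 [ 0.0001 -0.0018 -1.    ]]
(0.36, 0.36, 0.32) [-17.3431  -9.5865  -8.9379]
(0.475, 0.141, 0.16) [-37.0452 -24.516    7.087 ]
(0.475, 0.141, 0.105) [-37.0459 -24.506   12.587 ]
```

```bash
python3 -m creep '[{"slide":[-4,-2.6,-3],"roll":0,"claw":8.5},{"slide":[-8,-5.2,-5],"roll":0,"claw":8.5},{"slide":[-13,-8.5,-5],"roll":-5,"claw":4},{"slide":[-18,-11.8,-5],"roll":-10,"claw":0},{"slide":[-23,-15,-4],"roll":-15,"claw":0},{"slide":[-28,-18.4,-1],"roll":-20,"claw":0},{"slide":[-33,-21.8,2],"roll":-24.2,"claw":0},{"slide":[-37,-24.5,5],"roll":-24.2,"claw":0},{"slide":[-37,-24.5,7],"roll":-24.2,"claw":0},{"slide":[-37,-24.5,7],"roll":-24.2,"claw":0}]' 40
python3 - <<'E'
from bench import arm
import cv2
im=arm.capture("scene")["image"][:,:,::-1]
cv2.imwrite("pics/s1.png",cv2.resize(im[130:350,130:400],None,fx=2.7,fy=2.7,interpolation=2))
print(arm.get_obs()["eef_rot"])
E
```

```text
clock: 1.35
ee_pos: [0.4734, 0.1408, 0.1593]
eef_rot: [-0.003, 0.009, 1.0, -0.001]
contact_force: [0.2, -0.1, 0.3]
finger_gap: 0.002
finger_force: 0.0
[-1.39347020e-03  8.13800960e-03  9.99965899e-01 -1.78163464e-04]
```

View pics/s1.png

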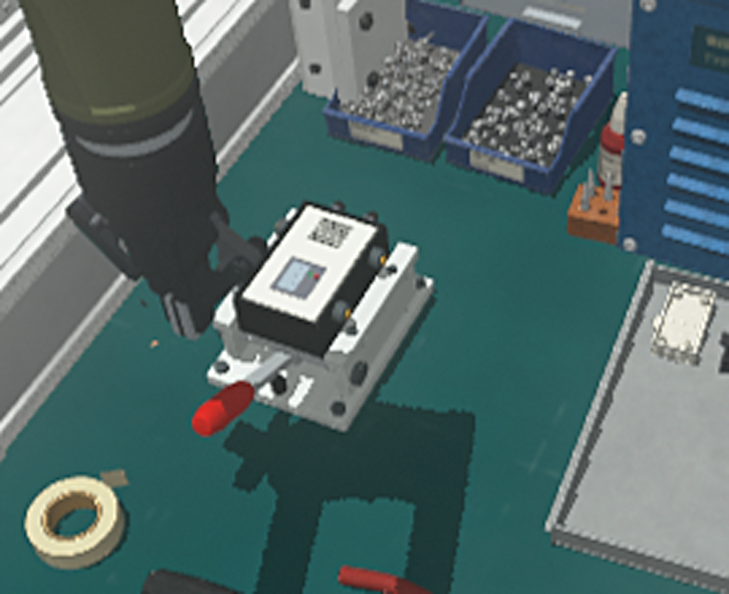

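The gripper is closed, with its tip at about crop (188,328), which is full-image (200,251). The grip end is at crop (207,420). I'll check that against the projection before pressing.

Run:
```python
from h import *
from bench import arm
s=load("scene"); print(proj(s,[[.4734,.1408,.1593],[.481,.141,.077],[.455,.141,.085]]), (130+188/2.7,130+328/2.7),(130+207/2.7,130+420/2.7))
```

```text
[[201.89412979 249.88618512]
 [212.56825029 275.8732501 ]
 [204.20770948 284.03361588]] (199.62962962962962, 251.48148148148147) (206.66666666666666, 285.55555555555554)
```

```bash
python3 -m creep '[{"slide":[0,0,3],"roll":0,"claw":0},{"slide":[0,0,6],"roll":0,"claw":0},{"slide":[0,0,7.5],"roll":0,"claw":0},{"slide":[0,0,8.5],"roll":0,"claw":0},{"slide":[0,0,9.5],"roll":0,"claw":0},{"slide":[0,0,10.5],"roll":0,"claw":0},{"slide":[0,0,11.3],"roll":0,"claw":0},{"slide":[0,0,11.8],"roll":0,"claw":0},{"slide":[0,0,12.1],"roll":0,"claw":0},{"slide":[0,0,12.1],"roll":0,"claw":0}]'
```

```text
clock: 2.65
ee_pos: [0.4741, 0.1427, 0.0411]
eef_rot: [-0.0, 0.007, 1.0, 0.0]
contact_force: [-3.8, 0.6, 4.8]
finger_gap: -0.003
finger_force: 2.6
```

```bash
python3 -m creep '[{"slide":[0,0,0.2],"roll":0,"claw":0},{"slide":[0,0,0.4],"roll":0,"claw":0},{"slide":[0,0,0.6],"roll":0,"claw":0},{"slide":[0,0,0.8],"roll":0,"claw":0},{"slide":[0,0,0.9],"roll":0,"claw":0},{"slide":[0,0,1.0],"roll":0,"claw":0},{"slide":[0,0,1.1],"roll":0,"claw":0},{"slide":[0,0,1.1],"roll":0,"claw":0},{"slide":[0,0,1.1],"roll":0,"claw":0},{"slide":[0,0,1.1],"roll":0,"claw":0}]'
```

```text
clock: 3.9
ee_pos: [0.4737, 0.1427, 0.0312]
eef_rot: [-0.0, 0.007, 1.0, 0.0]
contact_force: [-5.8, -0.1, 16.5]
finger_gap: -0.001
finger_force: 8.2
```

Run:
```python
from bench import arm
import cv2
im=arm.capture("scene")["image"][:,:,::-1]
cv2.imwrite("pics/s2.png",cv2.resize(im[180:320,170:330],None,fx=4,fy=4,interpolation=2))
print(arm.get_obs()["contact_force"])
```

```text
[-6.6025416   1.16342907 15.46789927]
```

View pics/s2.png

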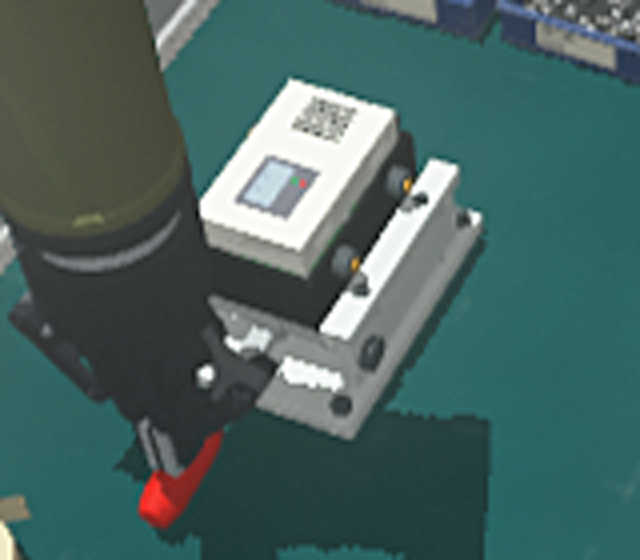

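The cover now stands proud of the rim, with its white sides visible, and the grip is down. I'll push a little further to be sure of the stop, then let the lever back up slowly.

```bash
python3 -m creep '[{"slide":[0,0,0.1],"roll":0,"claw":0},{"slide":[0,0,0.2],"roll":0,"claw":0},{"slide":[0,0,0.3],"roll":0,"claw":0},{"slide":[0,0,0.3],"roll":0,"claw":0},{"slide":[0,0,0.3],"roll":0,"claw":0},{"slide":[0,0,0.3],"roll":0,"claw":0},{"slide":[0,0,0.3],"roll":0,"claw":0},{"slide":[0,0,0.3],"roll":0,"claw":0},{"slide":[0,0,0.3],"roll":0,"claw":0},{"slide":[0,0,0.3],"roll":0,"claw":0}]'
```

```text
clock: 5.2
ee_pos: [0.4738, 0.1427, 0.0303]
eef_rot: [0.0, 0.007, 1.0, 0.0]
contact_force: [-12.6, -0.4, 36.1]
finger_gap: 0.001
finger_force: 18.6
```

The force rose to 36 N with almost no further travel, so this is the hard stop. Raising now.

```bash
python3 -m creep '[{"slide":[0,0,-0.3],"roll":0,"claw":0},{"slide":[0,0,-1],"roll":0,"claw":0},{"slide":[0,0,-2],"roll":0,"claw":0},{"slide":[0,0,-3],"roll":0,"claw":0},{"slide":[0,0,-4],"roll":0,"claw":0},{"slide":[0,0,-5],"roll":0,"claw":0},{"slide":[0,0,-6.5],"roll":0,"claw":0},{"slide":[0,0,-9],"roll":0,"claw":0},{"slide":[0,0,-12],"roll":0,"claw":0},{"slide":[0,0,-14.5],"roll":0,"claw":0}]'
python3 - <<'E'
from bench import arm
import cv2,pickle
from h import *
c=arm.capture("top");pickle.dump(c,open("top2.pkl","wb"))
a=cv2.resize(c["image"][180:330,180:300,::-1],None,fx=3.6,fy=3.6,interpolation=2)
d=arm.capture("scene");pickle.dump(d,open("scene2.pkl","wb"))
b=cv2.resize(d["image"][180:320,190:310,::-1],None,fx=3,fy=3,interpolation=2)
o=np.zeros((540,800,3),np.uint8);o[:a.shape[0],:432]=a;o[:b.shape[0],435:795]=b
cv2.imwrite("pics/c3.png",o)
x=arm.get_obs();print(x["ee_pos"],x["eef_rot"],x["contact_force"])
E
```

```text
clock: 6.45
ee_pos: [0.4738, 0.1417, 0.1719]
eef_rot: [-0.001, 0.008, 1.0, -0.0]
contact_force: [0.0, 0.6, 0.2]
finger_gap: 0.003
finger_force: 0.0
[0.47600426 0.14216044 0.17352265] [1.70324757e-03 7.76005159e-03 9.99968378e-01 3.51166347e-04] [ 0.38237082 -0.23958849  0.68720505]
```

View pics/c3.png

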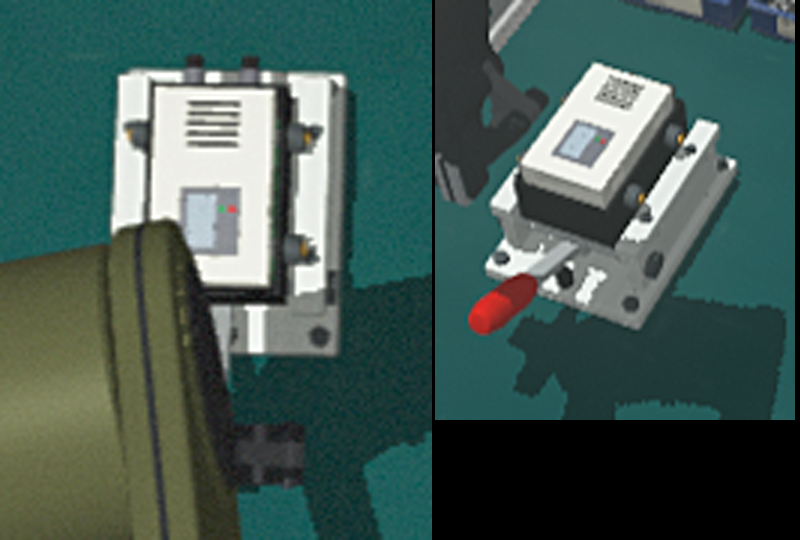

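The lever is back up and the cover stands proud of the rim. Its top corners in the top-view crop are TL (152,84), TR (278,86) and BR (269,289).

```bash
python3 - <<'E'
from h import *
c=load("top2")
P=np.array([ray(c,180+x/3.6,180+y/3.6,.1) for x,y in[(152,84),(278,86),(269,289)]])
print(P,(P[0]+P[2])/2,np.linalg.norm(P[0]-P[1]),np.linalg.norm(P[1]-P[2]),np.arctan2(*(P[1]-P[2])[1::-1]))
E
python3 -m creep '[{"slide":[-3,0,0],"roll":0,"claw":8.5},{"slide":[-7,0,0],"roll":0,"claw":8.5},{"slide":[-11,-0.2,0],"roll":0,"claw":8.5},{"slide":[-13.2,-0.4,0],"roll":0,"claw":8.5},{"slide":[-13.2,-0.4,0],"roll":0,"claw":8.5},{"slide":[-13.2,-0.4,1],"roll":0,"claw":8.5},{"slide":[-13.2,-0.4,2.5],"roll":0,"claw":8.5},{"slide":[-13.2,-0.4,4],"roll":0,"claw":8.5},{"slide":[-13.2,-0.4,4],"roll":0,"claw":8.5},{"slide":[-13.2,-0.4,4],"roll":0,"claw":8.5}]' 40
```

```text
[[0.65552439 0.17107702 0.1       ]
 [0.65550897 0.10941259 0.1       ]
 [0.555731   0.11076914 0.1       ]] [0.6056277  0.14092308 0.1       ] 0.06166442807403864 0.09978718982383927 -0.01359485364713188
clock: 7.8
ee_pos: [0.6069, 0.1361, 0.1313]
eef_rot: [-0.0, 0.008, 1.0, -0.0]
contact_force: [-0.1, 0.3, -0.2]
finger_gap: 1.002
finger_force: 0.0
```

```bash
python3 -m creep '[{"slide":[0,0.35,1],"roll":0,"claw":8.5},{"slide":[0,0.35,2.5],"roll":0,"claw":8.5},{"slide":[0,0.35,4],"roll":0,"claw":8.5},{"slide":[0,0.35,4.8],"roll":0,"claw":8.5},{"slide":[0,0.35,4.8],"roll":0,"claw":8.5},{"slide":[0,0.35,4.8],"roll":0,"claw":7},{"slide":[0,0.35,4.8],"roll":0,"claw":6.3},{"slide":[0,0.35,4.8],"roll":0,"claw":5.5},{"slide":[0,0.35,4.8],"roll":0,"claw":4.5},{"slide":[0,0.35,4.8],"roll":0,"claw":4.5}]' 40
```

```text
clock: 9.05
ee_pos: [0.6075, 0.1406, 0.0841]
eef_rot: [0.001, 0.008, 1.0, 0.001]
contact_force: [-0.7, 5.9, 3.9]
finger_gap: 0.664
finger_force: 42.8
```

```bash
python3 -m creep '[{"slide":[0,0,0],"roll":0,"claw":4.5},{"slide":[0,0,-0.5],"roll":0,"claw":4.5},{"slide":[0,0,-1],"roll":0,"claw":4.5},{"slide":[0,0,-2],"roll":0,"claw":4.5},{"slide":[0,0,-3],"roll":0,"claw":4.5},{"slide":[0,0,-4],"roll":0,"claw":4.5},{"slide":[0,0,-5],"roll":0,"claw":4.5},{"slide":[0,0,-6],"roll":0,"claw":4.5},{"slide":[0,0,-6],"roll":0,"claw":4.5},{"slide":[0,0,-6],"roll":0,"claw":4.5}]'
python3 - <<'E'
from bench import arm
import cv2
im=arm.capture("scene")["image"][:,:,::-1]
cv2.imwrite("pics/s4.png",cv2.resize(im[130:320,160:350],None,fx=3,fy=3,interpolation=2))
E
```

```text
clock: 10.3
ee_pos: [0.6068, 0.1394, 0.1432]
eef_rot: [-0.0, 0.008, 1.0, -0.0]
contact_force: [-0.4, 0.2, -2.1]
finger_gap: 0.664
finger_force: 43.7
```

View pics/s4.png

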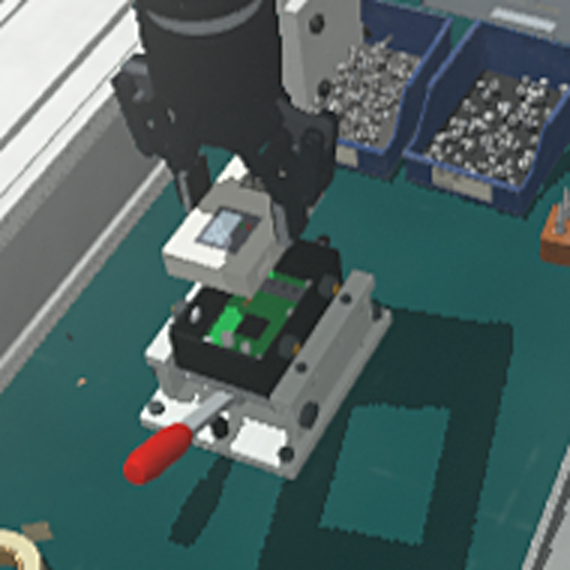

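The cover is held level and clear of the box, with the lever up. Moving it over the free half of the tray.

```bash
python3 -m creep '[{"slide":[0,-1.5,-1],"roll":0,"claw":4.5},{"slide":[0.2,-4.5,-1],"roll":-0.5,"claw":4.5},{"slide":[0.4,-8.5,-1],"roll":-1.5,"claw":4.5},{"slide":[0.8,-13,-1],"roll":-2.5,"claw":4.5},{"slide":[1.2,-17.5,-1],"roll":-3.5,"claw":4.5},{"slide":[1.5,-22,-1],"roll":-4.5,"claw":4.5},{"slide":[1.7,-26.5,-1],"roll":-4.9,"claw":4.5},{"slide":[1.7,-29.5,0],"roll":-4.9,"claw":4.5},{"slide":[1.7,-30.8,1.5],"roll":-4.9,"claw":4.5},{"slide":[1.7,-30.8,3],"roll":-4.9,"claw":4.5}]'
python3 -m creep '[{"slide":[0,0,1],"roll":0,"claw":4.5},{"slide":[0,0,2.5],"roll":0,"claw":4.5},{"slide":[0,0,4],"roll":0,"claw":4.5},{"slide":[0,0,5],"roll":0,"claw":4.5},{"slide":[0,0,6],"roll":0,"claw":4.5},{"slide":[0,0,7],"roll":0,"claw":4.5},{"slide":[0,0,7],"roll":0,"claw":4.5},{"slide":[0,0,7],"roll":0,"claw":4.5},{"slide":[0,0,7],"roll":0,"claw":4.5},{"slide":[0,0,7],"roll":0,"claw":4.5}]'
python3 - <<'E'
from bench import arm
import cv2
im=arm.capture("scene")["image"][:,:,::-1]
cv2.imwrite("pics/s5.png",cv2.resize(im[190:370,310:470],None,fx=3.2,fy=3.2,interpolation=2))
E
```

```text
clock: 11.6
ee_pos: [0.5849, -0.1689, 0.1124]
eef_rot: [-0.0, -0.034, 0.999, 0.0]
contact_force: [-0.6, 0.4, -0.5]
finger_gap: 0.666
finger_force: 43.6
clock: 12.85
ee_pos: [0.5856, -0.1683, 0.0438]
eef_rot: [0.0, -0.035, 0.999, -0.0]
contact_force: [0.3, 0.0, -1.4]
finger_gap: 0.67
finger_force: 43.6
```

View pics/s5.png

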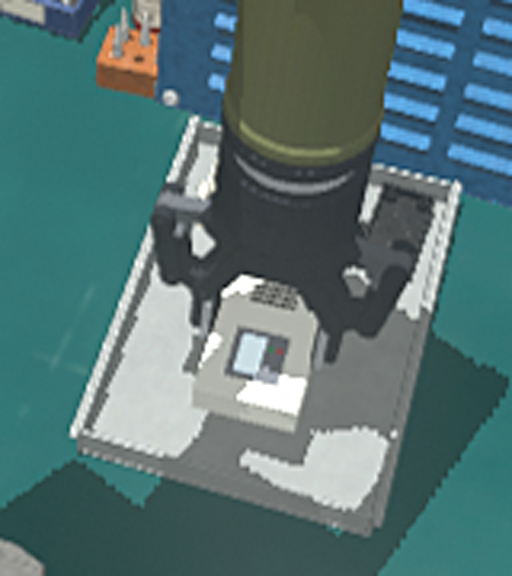

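The cover is centred over the free half of the tray and level, at crop (255,370), clear of the walls and housings. Lowering to just above contact, about TCP 0.008.

```bash
python3 -m creep '[{"slide":[0,0,1],"roll":0,"claw":4.5},{"slide":[0,0,2],"roll":0,"claw":4.5},{"slide":[0,0,2.6],"roll":0,"claw":4.5},{"slide":[0,0,3.0],"roll":0,"claw":4.5},{"slide":[0,0,3.2],"roll":0,"claw":4.5},{"slide":[0,0,3.4],"roll":0,"claw":4.5},{"slide":[0,0,3.5],"roll":0,"claw":4.5},{"slide":[0,0,3.6],"roll":0,"claw":4.5},{"slide":[0,0,3.6],"roll":0,"claw":4.5},{"slide":[0,0,3.6],"roll":0,"claw":4.5}]'
```

```text
clock: 14.15
ee_pos: [0.5854, -0.1683, 0.0079]
eef_rot: [0.0, -0.035, 0.999, -0.0]
contact_force: [-0.7, 0.5, 4.6]
finger_gap: 0.666
finger_force: 44.3
```

It has touched down: the vertical force went from -1.4 to +4.6 N. I'll settle it another 1 mm, release and retreat.

```bash
python3 -m creep '[{"slide":[0,0,0.1],"roll":0,"claw":4.5},{"slide":[0,0,0.1],"roll":0,"claw":4.5},{"slide":[0,0,0.1],"roll":0,"claw":5.8},{"slide":[0,0,0.1],"roll":0,"claw":6.5},{"slide":[0,0,0.1],"roll":0,"claw":7.5},{"slide":[0,0,0.1],"roll":0,"claw":8.2},{"slide":[0,0,0.1],"roll":0,"claw":8.2},{"slide":[0,0,-1],"roll":0,"claw":8.2},{"slide":[0,0,-3],"roll":0,"claw":8.2},{"slide":[0,0,-5],"roll":0,"claw":8.2}]'
python3 -m creep '[{"slide":[0,0,-3],"roll":0,"claw":8.2},{"slide":[0,0,-6],"roll":0,"claw":8.2},{"slide":[0,0,-10],"roll":0,"claw":8.2},{"slide":[3,2,-14],"roll":0,"claw":8.2},{"slide":[7,6,-16],"roll":0,"claw":8.2},{"slide":[9,10,-16],"roll":0,"claw":8.2},{"slide":[9,14,-16],"roll":0,"claw":8.2},{"slide":[9,16,-16],"roll":0,"claw":8.2},{"slide":[9,16,-16],"roll":0,"claw":8.2},{"slide":[9,16,-16],"roll":0,"claw":8.2}]'
python3 - <<'E'
from bench import arm
import cv2
im=arm.capture("scene")["image"][:,:,::-1]
cv2.imwrite("pics/s6.png",cv2.resize(im[180:370,190:470],None,fx=2.8,fy=2.8,interpolation=2))
E
```

```text
clock: 15.4
ee_pos: [0.5854, -0.1683, 0.0584]
eef_rot: [0.0, -0.035, 0.999, -0.0]
contact_force: [0.2, 0.0, 0.6]
finger_gap: 0.959
finger_force: 0.0
clock: 16.65
ee_pos: [0.4845, -0.0154, 0.2178]
eef_rot: [0.0, -0.035, 0.999, -0.0]
contact_force: [0.2, -1.2, -0.3]
finger_gap: 0.962
finger_force: 0.0
```

View pics/s6.png

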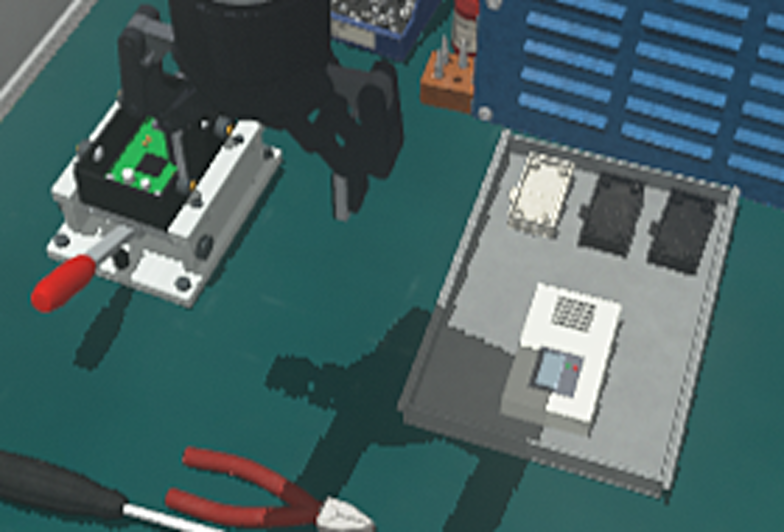

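The cover lies flat and face up in the free half, the housings have not moved, the lever is up and the arm is clear.

```bash
python3 -c "
from bench import arm
print(arm.hand_in())"
```

```text
the job is handed in; nothing more can be done
None
```

I knocked the cover out with the lever, which sprang back up, and set the cover down flat and face up in the free half of the tray without visibly shifting the housings; I handed the job in at about 17 s (limit 48 s), and no verdict came back.

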